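Bolt the long specimen case for transport

ROBOT

A 6-joint arm with a two-finger parallel gripper is mounted at the origin on the work surface. World frame = base frame: x ahead of the robot, y to its left, z up, the work surface at z = 0. Lengths are in mm, angles in rad, forces in N, time in s.
With the tool pointing down it reaches from about 350 to 800 mm from the base axis. Payload 7.3 kg.
Tool frame: the origin (TCP) lies on the centre line of the jaws, within the pads' length; the fingertips stand 11 mm ahead of it and the grasp point (between the pads) lies 8 mm behind it (robot.tip_reach is the distance from the TCP to the fingertips, in mm); z points along the fingers, y is the line along which they close (so a half turn about z gives the same grasp; the last joint's range is limited). The gripper opens to 85 mm and grips with 20 to 120 N. Pads are 22 mm wide; open, the fingers measure 114 mm over their backs; the gripper's body (76 mm by 85 mm) begins 54 mm behind the grasp point. The pads swing forward as they close: fully open they stand 13 mm farther back than shut.
Start: joints at [-1.336, 0.342, 1.524, -0, 1.275, -0.146], TCP at [195.146, -487.403, 242.322] pointing down, gripper open.
Joint ranges: [-2.53, 2.53], [-0.77, 2.02], [0.04, 2.7], [-1, 4.14], [0.28, 2.66], [-3.11, 3.11]. Speed limits (rad/s): [2.57, 2.57, 3.14, 3.14, 3.14, 3.14].

INTERFACE

Orientations are given as a rotation vector (axis times angle).
In Python, from workcell import robot gives the robot as it stands.
- The arm moves only by the tool run_rows, called after "Request:" by a JSON object that holds its "method" and its "body". Schema: {"type":"object","properties":{"offsets":{"type":"array","items":{"type":"number"},"minItems":5,"maxItems":100},"clamp_n":{"type":"number"},"only":{"type":"string"},"quiet":{"type":"boolean"},"lines":{"type":"string"}},"required":["offsets"],"additionalProperties":false}. offsets is one flat list of numbers that holds 1 to 20 rows one after another, with no inner brackets; each row has 5 numbers: dx, dy, dz in mm, then a turn about the tool's z in rad, then the finger opening in mm; each row is the pose to reach, as a shift and turn from the pose commanded when the call began, along the tool's axes at that moment; what a row does not reach only later rows make up. A row lasts 1/10 s, in which the tool goes at most 50 mm and 0.15 rad, less where a joint would pass 70% of its speed; a pose out of reach is approached as far as the arm can. The fingers move at their own pace and stop on an object; clamp_n is the grip in N (left out, the last holds). Time passes only in rows, so rows that do not move let the fingers close. The tool returns the time, the measured TCP pose, the force, the opening and the grip force at its end. only (a regular expression) keeps the lines of the reply that match it, lines (a string "A,B") keeps lines A to B, and quiet returns only ok. Input that does not fit is refused with a message, and nothing moves.
- robot.get_obs(): the state, without advancing time (a new reading comes with each control period).
- robot.snapshot(name): name is "scene" or "top" or "wrist"; returns (picture, depth): 480x640x3 uint8, blue, green, red; 480x640 float32, mm along the optical axis (not along the pixel's ray), 0 where there is no reading.
- robot.calibration(name): a dict with "fx", "fy", "cx", "cy" (pixels), "k1" (the pictures are not rectified: a ray, as slopes to the right and down, at radius r is drawn at 1 + k1 r^2 times it, then the intrinsics apply), "pose" (4x4, takes a point from camera to world coordinates). Camera axes: x right, y down, z forward; pixel columns grow to the right and rows downward; lengths in mm; the calibration is good to about 2 mm. A picture is of the moment at which its call begins: read the wrist's pose just before it. calibration takes no time and is no camera call; for the wrist camera it gives the pose at the moment of the call.
- robot.close_job(): hands the job in; it is judged then, once.
The state is a dict: "time": time; "joint_positions": joint angles; "joint_velocities": joint speeds; "effort": joint torques, N m; "ee_pos": TCP position; "tool_rot": TCP orientation; "ft_force": force on the tool from outside, world axes, zero at the start; "moment": the same for the moment, N m; "opening": finger opening in mm; "finger_force": force on a finger pad.
Only numpy, scipy, OpenCV 4.12 (cv2) and the standard library are available. Lean on these libraries where they do the work, as an engineer would, in place of code of your own. Each camera call takes 0.05 s, during which the arm holds its last target. There are 200 camera calls.

TASK

The long white transport case on the bench is packed: lock its lid by sliding the barrel bolt on top fully across the seam into the keeper, then turning its black-knobbed handle down into the keeper notch. The smaller, short case beside it is still to be filled, so leave its bolt drawn back as it is.

Things in the scene. Friction and masses are not known exactly. Their poses are not given: they have to be found in the camera images.
- long_case: The white case to lock: 370 mm long (its y), 240 deep (x), lid top at 120; fixed. Origin: centre of its underside; x away from the robot, z up. A steel barrel bolt lies along y over the lid's seam: rod 12 thick, axis 24 above the lid. Its handle runs upright in a slot between steel walls (outer faces 12 mm from the axis, tops 10 above it) and can be turned down only at the notch.
- bolt_knob (a point): Centre of the long case's bolt knob: black ball, 24 mm across, on an 8 mm stem, 55 mm from the rod's axis. Starts 45 to 60 mm short of home, upright or up to 10 degrees towards the robot. The bolt slides against 2 N to a hard stop at home. At home the handle turns about the rod from upright towards the robot, 90 degrees to a stop, level; under 1 N. Both stay where left.
- bolt_notch (a point): Point on the rod's axis where the stem stands at home, 24 mm above the long case's lid; axes as the case's. The bolt shuts along +y (about the robot's left). The notch opens the keeper's near wall from 18 mm before to 10 mm past this point. Here the knob's centre is at (0, 0, 55) mm home and upright, (-55, 0, 0) when locked, with only the lid near it, 24 mm below.
- spare_knob (a point): Centre of the knob of the same kind of bolt on the short case (190 mm long, 170 deep, 120 high, white), drawn back with its handle up; to be left alone. The two cases stand side by side, either one on the left, with a small lidded pot standing near the far edge of each lid.

How it is judged (in metres and radians):
On the way:
1. the long case's bolt is slid across into the keeper, its handle still up (y of bolt_knob in the frame of bolt_notch above -0.02 m and z of bolt_knob in the frame of bolt_notch above 0.03 m), for 0.05 s.
At the end, for the whole second after the job is handed in: The long case's bolt is across (knob within 20 mm of home along the bolt), its handle lies in the notch (knob no more than 15 mm above the rod's axis, about 16 degrees from level, on the robot's side), and the short case's knob is within 15 mm of where it started (y of bolt_knob in the frame of bolt_notch above -0.02 m and z of bolt_knob in the frame of bolt_notch below 0.015 m and x of bolt_knob in the frame of bolt_notch below -0.04 m and distance of spare_knob from where it was at the start of the episode below 0.015 m); the robot touches nothing.
It fails at once if the short case's bolt is worked (its knob moves more than 15 mm) (distance of spare_knob from where it was at the start of the episode above 0.015 m).
It also fails if it takes over 32 s, if anything falls off the work surface, if the arm or the gripper's body presses on something with over 40 N, if the wrist force passes 120 N, or if a joint passes its speed limit or range.

## Working session

There is one attempt and no reset: what is moved stays moved. The work goes in short steps, Python scripts to look and compute and a tool call to move; the robot and the scene stay as the last step left them, time stands still between calls to the robot, and variables do not carry over. Pictures are saved under pics/ and viewed, at most 10 in all, crops included, and the job is handed in when it is done.

```bash
ls; mkdir -p pics
```

Run:
```python
from workcell import robot
import cv2,numpy as np
for n in("scene","top"):
    p,d=robot.snapshot(n); cv2.imwrite(f"pics/{n}0.png",p); np.save(f"pics/{n}0.npy",d)
    c=robot.calibration(n); print(n,{k:np.round(v,3) for k,v in c.items()})
o=robot.get_obs();print(o["time"],o["ee_pos"],o["tool_rot"])
```

```text
pics
workcell.py
scene {'fx': np.float64(503.663), 'fy': np.float64(503.663), 'cx': np.float64(329.236), 'cy': np.float64(240.086), 'k1': np.float64(0.046), 'pose': array([[-3.54000e-01,  7.65000e-01, -5.38000e-01,  9.67192e+02],
       [ 9.35000e-01,  2.88000e-01, -2.06000e-01,  1.53851e+02],
       [-2.00000e-03, -5.76000e-01, -8.17000e-01,  7.67674e+02],
       [ 0.00000e+00,  0.00000e+00,  0.00000e+00,  1.00000e+00]])}
top {'fx': np.float64(583.548), 'fy': np.float64(583.548), 'cx': np.float64(318.791), 'cy': np.float64(250.942), 'k1': np.float64(-0.147), 'pose': array([[-2.000000e-02, -9.790000e-01,  2.030000e-01,  3.618360e+02],
       [-1.000000e+00,  2.000000e-02, -2.000000e-03,  2.160000e+01],
       [-2.000000e-03, -2.030000e-01, -9.790000e-01,  1.107939e+03],
       [ 0.000000e+00,  0.000000e+00,  0.000000e+00,  1.000000e+00]])}
0.1 [ 195.06101169 -487.0366351   241.71887412] [-3.08348268e+00 -5.94328417e-01  7.92019595e-05]
```

View pics/scene0.png

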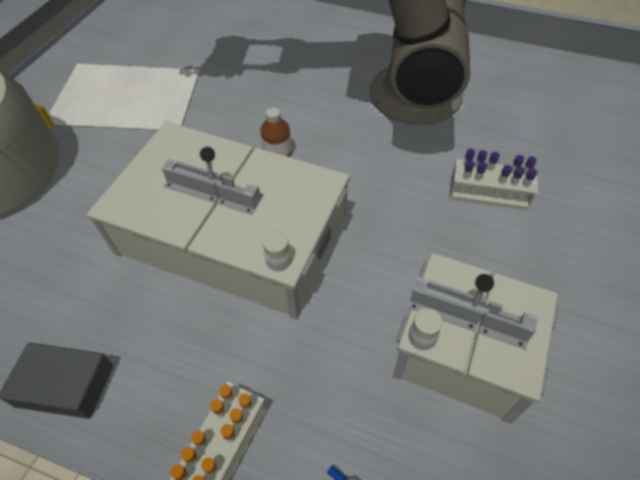

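View pics/top0.png

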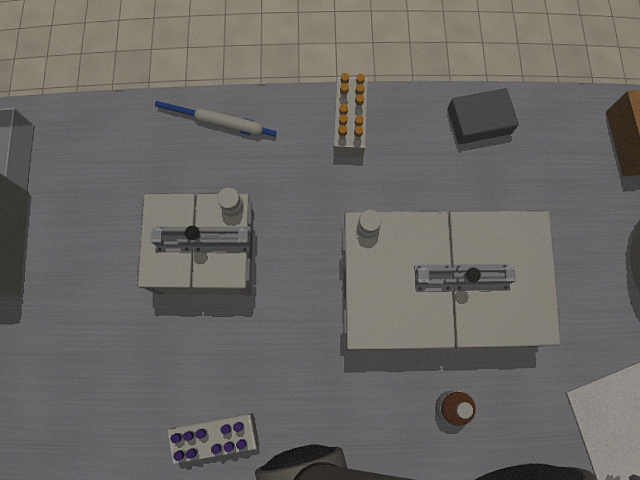

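The top view shows the long case on the robot's right, with its knob at about (473,275) and its bolt along the image row at about row 275. The short case's knob is at (192,233). In the scene view the knobs are at (207,154) for the long case and (484,283) for the short one. I'll enlarge both views of the long bolt.

Run:
```python
import cv2,numpy as np
a=cv2.imread("pics/top0.png")[250:310,400:530];b=cv2.imread("pics/scene0.png")[140:220,150:280]
r=lambda i:cv2.resize(i,None,fx=5,fy=5,interpolation=cv2.INTER_CUBIC)
cv2.imwrite("pics/crop.png",np.vstack([r(a)[:280],r(b)[:310]]))
```

Create h.py:
```python
import numpy as np,cv2
from workcell import robot
def ray(n,uv,c=None):
    c=c or robot.calibration(n);x=(uv[0]-c["cx"])/c["fx"];y=(uv[1]-c["cy"])/c["fy"];a,b=x,y
    for _ in range(20):
        s=1+c["k1"]*(a*a+b*b);a,b=x/s,y/s
    P=np.array(c["pose"]);return P[:3,3],P[:3,:3]@[a,b,1]
def onz(n,uv,z,c=None):
    o,d=ray(n,uv,c);return o+d*(z-o[2])/d[2]
def tri(*rs):
    A=0;b=0
    for o,d in rs:
        d=d/np.linalg.norm(d);M=np.eye(3)-np.outer(d,d);A=A+M;b=b+M@o
    p=np.linalg.solve(A,b);return p,[np.linalg.norm((np.eye(3)-np.outer(d,d)/(d@d))@(p-o)) for o,d in rs]
```

Run:
```python
from h import *
np.set_printoptions(precision=1,suppress=True)
for t,s in(((473,275),(207,154)),((192,233),(484,283))): print(tri(ray("top",t),ray("scene",s)))
for uv in((345,212),(549,211),(558,346),(348,349),(450,212),(455,348)): print(uv,onz("top",uv,120))
def blob(n,box):
    im=cv2.imread(f"pics/{n}0.png");x0,y0,x1,y1=box;m=im[y0:y1,x0:x1].max(2)<50
    ys,xs=np.nonzero(m);return xs.mean()+x0,ys.mean()+y0,m.sum()
print(blob("top",(460,264,486,286)),blob("scene",(196,144,218,163)))
for n,uv in(("top",(400,310)),("scene",(140,170))):
    d=np.load(f"pics/{n}0.npy")[uv[1],uv[0]];o,r=ray(n,uv);print(d,o+r*d)
```

```text
(array([ 506.4, -225.8,  199.4]), [np.float64(0.605127379673472), np.float64(0.6051273796733504)])
(array([584.5, 223.3, 197.5]), [np.float64(0.5591672004981002), np.float64(0.559167200498109)])
(345, 212) [635.6 -28.  120. ]
(549, 211) [ 631.6 -395.8  120. ]
(558, 346) [ 391.2 -389.   120. ]
(348, 349) [397.7 -26.2 120. ]
(450, 212) [ 632.3 -213.8  120. ]
(455, 348) [ 394.5 -207.5  120. ]
(np.float64(472.603550295858), np.float64(274.7810650887574), np.int64(169)) (np.float64(207.19130434782608), np.float64(154.1391304347826), np.int64(115))
986.61316 [ 461.3 -116.4  121.3]
879.698 [ 517.1 -369.1  119.4]
```

View pics/crop.png

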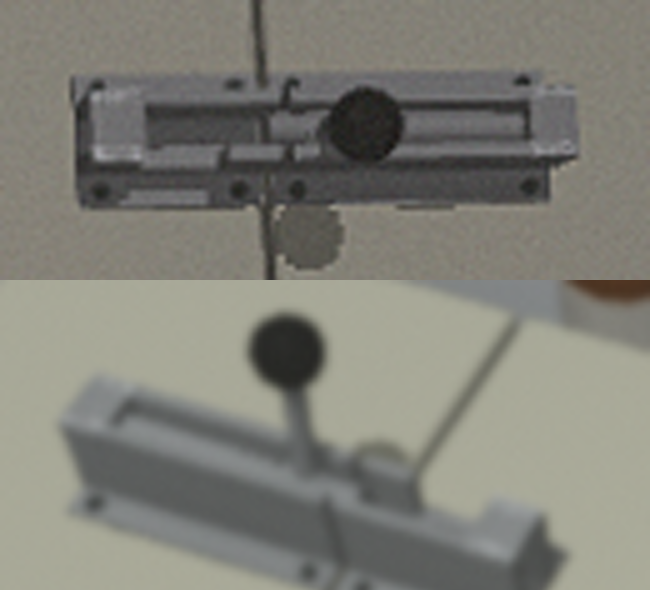

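The crop shows the knob upright, at top view pixel (473,275). It triangulates to (506,-226,199) with a 0.6 mm residual. Expected z is about 120+24+55 = 199, so that agrees. The lid edges give a length of 368 and a depth of 238, which also agrees, and a yaw of about -0.02. Next I work out the hover shift.

Add to h.py:
```python
from scipy.spatial.transform import Rotation as Ro
def sh(p):
    o=robot.get_obs();R=Ro.from_rotvec(o["tool_rot"])
    x=R.apply([1,0,0]);print("t",o["time"],"ee",np.round(o["ee_pos"],1),"xang",np.arctan2(x[1],x[0]),"shift",np.round(R.inv().apply(np.array(p)-o["ee_pos"]),1))
```

```bash
python3 -c "
from h import *
sh([506.4,-225.8,242])"
```

```text
t 0.1 ee [ 195.1 -487.   241.7] xang 0.3808213852279609 shift [ 386.1 -126.8   -0. ]
```

Request:
{"method": "run_rows", "body": {"offsets": [43, -14, 0, 0.05, 85, 86, -28, 0, 0.1, 85, 129, -42, 0, 0.15, 85, 172, -56, 0, 0.2, 85, 215, -70, 0, 0.25, 85, 257, -84, 0, 0.3, 85, 300, -98, 0, 0.34, 85, 343, -112, 0, 0.38, 85, 386, -127, 0, 0.4, 85, 386, -127, 0, 0.4, 85, 386, -127, 0, 0.4, 85]}}

```text
time: 1.2
ee_pos: [506.5, -225.1, 241.6]
tool_rot: [-3.141, 0.026, 0.002]
ft_force: [-0.7, 0.2, -0.4]
opening: 85.0
finger_force: 0.0
```

Run:
```python
from h import *
sh([506.4,-225.8,191])
c=robot.calibration("wrist");p,d=robot.snapshot("wrist");cv2.imwrite("pics/w1.png",p)
import pickle;pickle.dump(c,open("w1.pkl","wb"))
# expected pixel of knob
q=np.linalg.inv(c["pose"])@[506.4,-225.8,199.4,1];a,b=q[0]/q[2],q[1]/q[2];s=1+c["k1"]*(a*a+b*b);print(c["fx"]*a*s+c["cx"],c["fy"]*b*s+c["cy"])
```

```text
t 1.2 ee [ 506.5 -225.1  241.6] xang -0.01656836579833621 shift [-0.1  0.7 50.6]
317.13554213200007 273.8072977450309
```

View pics/w1.png

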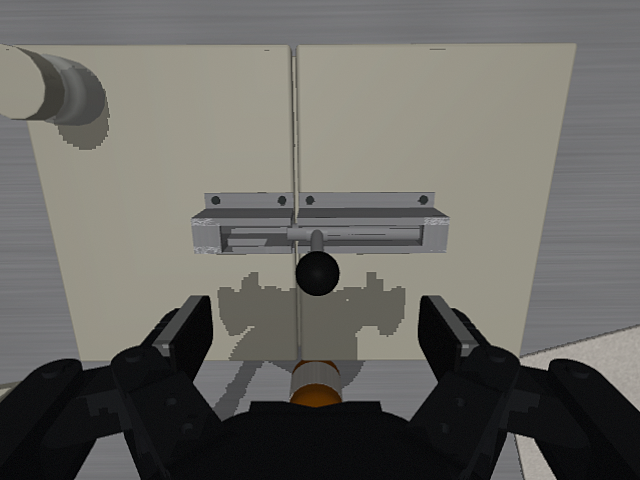

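The wrist view shows the knob at (317,274), exactly where predicted, and centred between the open fingers. The rod is at about row 234. I'll check the rod axis against the knob and descend.

Run:
```python
from h import *
import pickle;c=pickle.load(open("w1.pkl","rb"))
for uv in((300,234),(400,234),(318,234)):print(np.round(onz("wrist",uv,144,c),1))
for uv in((210,236),(430,236)):print(np.round(onz("wrist",uv,154,c),1))
print(tri(ray("wrist",(317,274),c),ray("top",(472.6,274.8)),ray("scene",(207.2,154.1))))
```

```text
[ 513.  -214.6  144. ]
[ 511.8 -282.5  144. ]
[ 512.8 -226.8  144. ]
[ 515.5 -156.6  154. ]
[ 513.  -299.5  154. ]
(array([ 506.51530658, -225.39490859,  199.44367664]), [np.float64(0.3823992555505441), np.float64(0.8346142810579187), np.float64(0.5364996721548488)])
```

Request:
{"method": "run_rows", "body": {"offsets": [0, 0, 25, 0, 85, 0, 0, 50, 0, 85, 0, 1, 50, 0, 85, 0, 1, 50, 0, 20, 0, 1, 50, 0, 20, 0, 1, 50, 0, 20, 0, 1, 50, 0, 20, 0, 1, 50, 0, 20], "clamp_n": 30}}

```text
time: 2.05
ee_pos: [506.5, -227.2, 193.3]
tool_rot: [3.14, -0.03, 0.002]
ft_force: [-1.3, 1.0, 3.8]
opening: 22.0
finger_force: 29.2
```

Gripped. The rod axis is at x≈513, so the handle is tilted about 6.5° towards the robot, within the stated range. Now slide it along +y, which is tool -y.

Request:
{"method": "run_rows", "body": {"offsets": [0, -10, 0, 0, 20, 0, -20, 0, 0, 20, 0, -30, 0, 0, 20, 0, -40, 0, 0, 20, 0, -44, 0, 0, 20, 0, -44, 0, 0, 20]}}

```text
time: 2.65
ee_pos: [507.4, -182.0, 193.2]
tool_rot: [3.141, -0.029, 0.002]
ft_force: [-1.4, 2.0, 6.3]
opening: 22.0
finger_force: 29.4
```

Request:
{"method": "run_rows", "body": {"offsets": [0, -4, 0, 0, 20, 0, -7, 0, 0, 20, 0, -7, 0, 0, 20]}}

```text
time: 2.95
ee_pos: [507.6, -175.5, 193.3]
tool_rot: [3.14, -0.029, 0.002]
ft_force: [-0.5, -0.0, 5.8]
opening: 22.1
finger_force: 29.4
```

Request:
{"method": "run_rows", "body": {"offsets": [0, -3, 0, 0, 20, 0, -5, 0, 0, 20, 0, -5, 0, 0, 20]}}

```text
time: 3.25
ee_pos: [507.9, -172.7, 193.4]
tool_rot: [3.136, -0.03, 0.003]
ft_force: [-1.3, -8.8, 4.3]
opening: 22.0
finger_force: 29.5
```

Request:
{"method": "run_rows", "body": {"offsets": [0, -2, 0, 0, 20, 0, -4, 0, 0, 20, 0, -4, 0, 0, 20]}}

```text
time: 3.55
ee_pos: [508.3, -172.0, 193.5]
tool_rot: [3.131, -0.03, 0.005]
ft_force: [-1.3, -21.8, 0.9]
opening: 22.3
finger_force: 29.9
```

It hit the hard stop at y≈-172.5, a travel of about 54 mm, which is in range. Relax the push, then follow the 55 mm arc down towards the robot.

Request:
{"method": "run_rows", "body": {"offsets": [0, 5, 0, 0, 20, 0, 5, 0, 0, 20], "clamp_n": 20}}

```text
time: 3.75
ee_pos: [507.8, -173.0, 193.3]
tool_rot: [3.139, -0.031, 0.003]
ft_force: [-1.4, -5.8, 5.6]
opening: 21.8
finger_force: 29.6
```

Request:
{"method": "run_rows", "body": {"offsets": [-6, 0, 1, 0, 20, -12.5, 0, 3, 0, 20, -19, 0, 6, 0, 20, -25, 0, 9.5, 0, 20, -25, 0, 9.5, 0, 20]}}

```text
time: 4.25
ee_pos: [482.2, -172.5, 183.0]
tool_rot: [3.139, -0.03, 0.002]
ft_force: [-0.4, -7.2, 1.8]
opening: 21.9
finger_force: 30.2
```

Request:
{"method": "run_rows", "body": {"offsets": [-6, 0, 5, 0, 20, -10.5, 0, 10, 0, 20, -15, 0, 16, 0, 20, -18.5, 0, 22, 0, 20, -21, 0, 28, 0, 20, -22.5, 0, 34, 0, 20, -23.5, 0, 40, 0, 20, -23.5, 0, 44, 0, 20, -23.5, 0, 45, 0, 20, -23.5, 0, 45, 0, 20]}}

```text
time: 5.25
ee_pos: [458.7, -172.1, 138.0]
tool_rot: [3.139, -0.029, 0.0]
ft_force: [-2.4, -8.0, 1.4]
opening: 21.8
finger_force: 33.0
```

Run:
```python
from h import *
p,d=robot.snapshot("scene");cv2.imwrite("pics/s2.png",cv2.resize(p[100:260,80:300],None,fx=3,fy=3,interpolation=2))
```

```text
(no output)
```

View pics/s2.png

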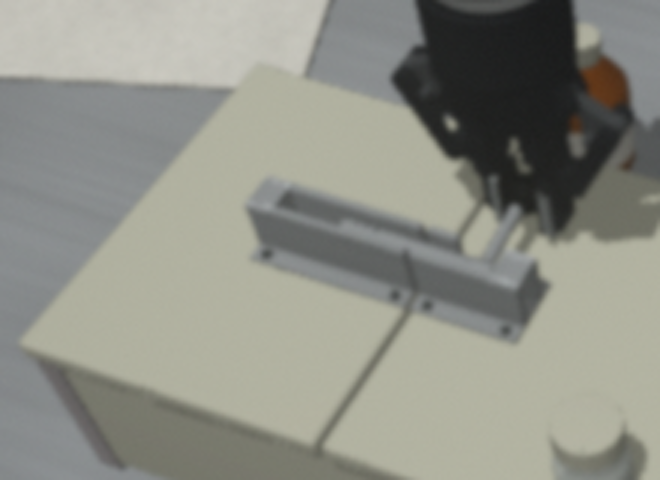

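The stem at about (505,235) now lies through the notch, with the knob between the fingers. Open, lift straight up and check.

Request:
{"method": "run_rows", "body": {"offsets": [0, 0, 0, 0, 60, 0, 0, 0, 0, 60, 0, 0, 0, 0, 60, 0, 0, 0, 0, 60, 0, 0, 0, 0, 60, 0, 0, -20, 0, 60, 0, 0, -60, 0, 60, 0, 0, -105, 0, 60, 0, 0, -150, 0, 60, -40, 0, -150, 0, 60, -40, 0, -150, 0, 60]}}

```text
time: 6.4
ee_pos: [416.3, -169.7, 288.8]
tool_rot: [3.141, -0.031, -0.0]
ft_force: [-1.7, 0.4, -0.1]
opening: 60.3
finger_force: 0.0
```

Run:
```python
from h import *
c=robot.calibration("wrist");p,d=robot.snapshot("wrist");cv2.imwrite("pics/w3.png",p)
import pickle;pickle.dump(c,open("w3.pkl","wb"))
p,d=robot.snapshot("top");cv2.imwrite("pics/t3.png",p)
```

```text
(no output)
```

View pics/w3.png

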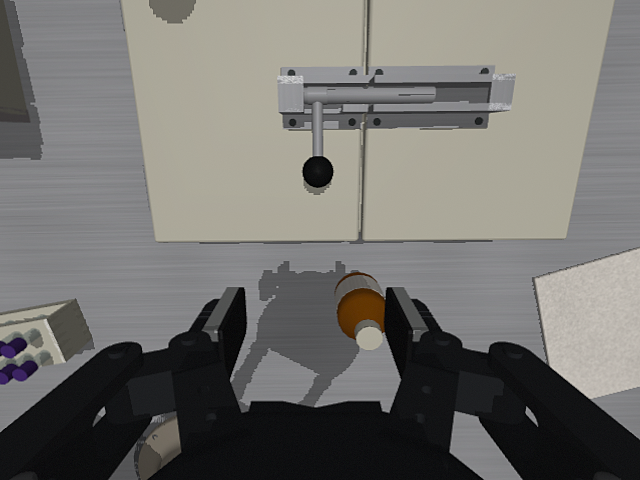

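View pics/t3.png

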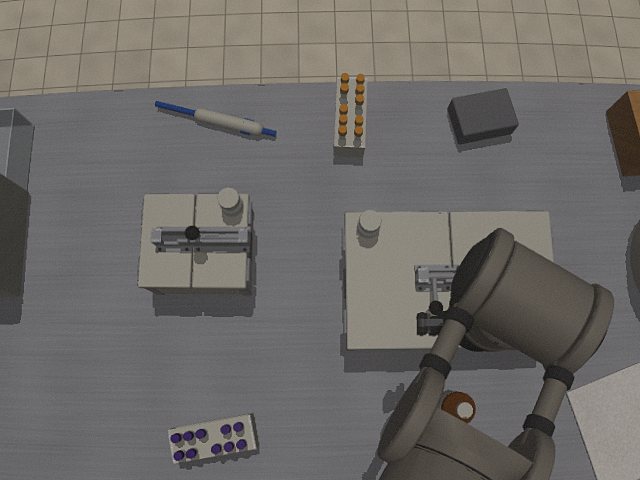

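The wrist view has the knob at (317,171) lying level towards the robot, with the rod home in the keeper. The top view has it at (436,307), and the spare knob is unchanged at (192,233). I'll check the height, then hand in.

Run:
```python
from h import *
import pickle;c=pickle.load(open("w3.pkl","rb"))
p,e=tri(ray("wrist",(317,171),c),ray("top",(436,307)));print(p,e)
if abs(p[2]-144)<10 and p[1]>-185 and p[0]<468: print(robot.close_job())
```

```text
[ 461.32342344 -171.8210431   154.00288845] [np.float64(0.11023641839922693), np.float64(0.11023641839925316)]
```

The height reads 154, against 144 expected and a limit of 159. The top view was partly hidden by the gripper, so I'll measure again with wrist depth and the scene camera.

Run:
```python
from h import *
c=robot.calibration("wrist");p,d=robot.snapshot("wrist")
m=(p[150:195,295:340].max(2)<50);ys,xs=np.nonzero(m);uv=(xs.mean()+295,ys.mean()+150)
o,r=ray("wrist",uv,c);print(uv,m.sum(),"knob top",o+r*np.median(d[165:178,311:323]))
o,r=ray("wrist",(250,200),c);print("lid",o+r*d[200,250])
for v in(110,125,140):
    k=d[v,314:322];o,r=ray("wrist",(318,v),c);print("stem",o+r*k.min())
q,e=robot.snapshot("scene");cv2.imwrite("pics/s4.png",cv2.resize(q[120:220,190:310],None,fx=5,fy=5,interpolation=2))
```

```text
(np.float64(317.048128342246), np.float64(174.56550802139037)) 748 knob top [ 461.81880268 -172.23454765  162.27199508]
lid [ 436.85846574 -114.16087348  119.91836699]
stem [ 506.70610833 -173.87403018  150.11251115]
stem [ 496.34385325 -173.66699558  151.58338976]
stem [ 485.84765964 -173.46370825  152.34367439]
```

View pics/s4.png

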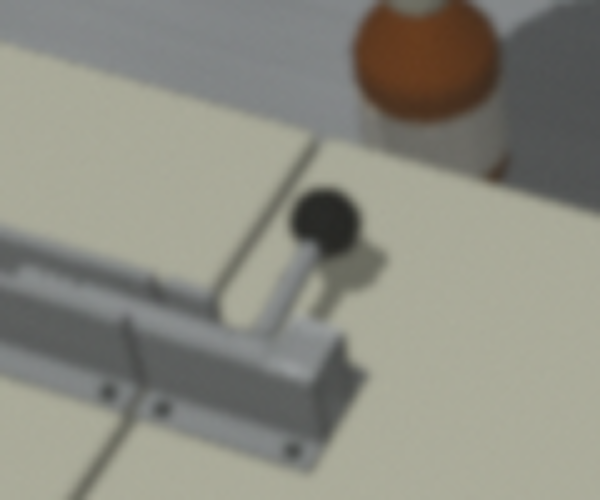

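The scene crop shows the knob at (325,222) with the stem through the notch and a visible gap to its shadow. The knob centre is at about 151 by depth, so the handle is about 7° above level. That is inside tolerance, but I'll press it down to its stop with closed fingertips.

Request:
{"method": "run_rows", "body": {"offsets": [40, 1, 0, 0, 0, 45, 2, 0, 0, 0, 45, 2, 40, 0, 0, 45, 2, 80, 0, 0, 45, 2, 105, 0, 0, 45, 2, 114, 0, 0, 45, 2, 118, 0, 0, 45, 2, 122, 0, 0, 45, 2, 122, 0, 0]}}

```text
time: 7.5
ee_pos: [464.5, -173.6, 166.9]
tool_rot: [3.14, -0.03, 0.003]
ft_force: [-1.4, 0.0, -0.3]
opening: -0.1
finger_force: 0.4
```

Request:
{"method": "run_rows", "body": {"offsets": [0, 0, -40, 0, 0, 0, 0, -85, 0, 0, -30, 0, -121, 0, 0, -45, 0, -121, 0, 0, -45, 0, -121, 0, 0]}}

```text
time: 8.0
ee_pos: [418.1, -172.5, 289.1]
tool_rot: [3.139, -0.031, 0.006]
ft_force: [0.6, -0.0, 0.4]
opening: 0.2
finger_force: 0.0
```

Run:
```python
from h import *
c=robot.calibration("wrist");p,d=robot.snapshot("wrist")
m=(p[150:200,295:340].max(2)<50);ys,xs=np.nonzero(m);u,v=xs.mean()+295,ys.mean()+150
o,r=ray("wrist",(u,v),c);t=o+r*d[int(v)-4:int(v)+4,int(u)-5:int(u)+5].min();print(u,v,"knob top",t)
if t[2]<162 and t[0]<466 and t[1]>-185: print(robot.close_job())
```

```text
313.6225071225071 174.23219373219374 knob top [ 488.25976291 -173.15338685  420.86455547]
```

Run:
```python
from h import *
c=robot.calibration("wrist");p,d=robot.snapshot("wrist")
u,v=313.6,174.2;o,r=ray("wrist",(u,v),c)
k=d[168:178,308:319];t=o+r*np.median(k[k>0]);print("knob top",t,(k>0).mean())
if 150<t[2]<162 and t[0]<466 and t[1]>-185: print(robot.close_job())
```

```text
knob top [ 461.94480883 -172.15617949  155.36490523] 0.990909090909091
the job is handed in; nothing more can be done
None
```

The long case is locked: its bolt is slid home to the hard stop, and its handle is turned level in the keeper notch (knob top measured at 155 mm, expected 156). The short case's bolt was not touched, and I handed the job in at about 8 s; the hand-in returned no verdict.

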